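Set out the pastry cutters by size

ROBOT

A 7-joint arm with a two-finger parallel gripper is mounted at the origin on a cart in front of the work surface, level with it; the furniture and walls round the work are solid. World frame = base frame: x ahead of the robot, y to its left, z up, the work surface at z = 0. Lengths are in m, angles in rad, forces in N, time in s.
With the tool pointing down it reaches from about 0.35 to 0.9 m from the base axis. Payload 8.1 kg.
Tool frame: the origin (TCP) lies midway between the tips of the shut fingers; the grasp point (between the pads) lies 19 mm behind it; x points along the fingers, z is the direction in which the jaws open and shut, and the axes are right-handed (so a half turn about x gives the same grasp; the last joint's range is limited). The gripper opens to 92 mm and grips with 3 to 60 N. Pads are 19 mm wide; open, the fingers measure 130 mm over their backs; the gripper's body (75 mm by 190 mm) begins 47 mm behind the grasp point.
Start: joints at [1.011, 0.434, 0.025, 1.573, -0.012, 1.134, -0.075], TCP at [0.276, -0.561, 0.227] pointing down, gripper open.
Joint ranges: [-2.62, 2.62], [-0.44, 2.09], [-1.27, 1.32], [0.08, 2.57], [-1.32, 4.46], [0.12, 2], [-2.74, 2.74]. Speed limits (rad/s): [2.22, 2.22, 3.01, 3.01, 3.14, 3.14, 3.14].

INTERFACE

Orientations are given as a rotation vector (axis times angle).
In Python, from cell import arm gives the robot as it stands. The module is installed in compiled form; this text tells all that it offers.
- The arm moves only by the tool move_arm, never from a script. Its argument "steps" is text: rows parted by semicolons, each of 5 numbers parted by spaces: the shift along the tool's x, y, z in m, then the turn about the tool's x in rad, then the closure in counts, from 0 (fully open) to 255 (shut). A call has 1 to 10 rows; each row is the pose to reach, as a shift and turn from the pose commanded when the call began, along the tool's axes at that moment; what a row does not reach only later rows make up. A row lasts 1/12 s, in which the tool goes at most 41.7 mm and 7.16 degrees, less where a joint would pass 70% of its speed; a pose out of reach is approached as far as the arm can. A call with a gripper value outside its range is refused whole. The fingers move at their own pace and stop on an object; "squeeze" is the grip in N (left out, the last holds). Time passes only in rows, so rows that repeat a pose let the fingers close. It gives the time, the measured TCP pose, the force and the opening at its end, in the units of the state.
- arm.observe(): the state, without advancing time (a new reading comes with each control period).
- arm.get_image(name): name is "side" or "top" or "wrist"; returns a dict with "img" (480x640x3 uint8, blue, green, red), "z_map" (480x640 float32, m along the optical axis (not along the pixel's ray), 0 where there is no reading), "vfov" (degrees; the focal length in pixels is half the picture's height over the tangent of half this angle, whatever the lens; pixels are square), "cx", "cy" (the principal point, pixels), "k1" (the pictures are not rectified: a ray, as slopes to the right and down, at radius r is drawn at 1 + k1 r^2 times it, then the intrinsics apply), "extrinsics" (4x4, takes a point from camera to world coordinates). Camera axes: x right, y up, looking along -z (the intrinsics and any distortion apply to the point x, -y, -z); pixel columns grow to the right and rows downward; lengths in m; the calibration is good to about 2 mm. A picture is of the moment at which its call begins.
- arm.sign_off(): hands the job in, once; it reports no verdict.
The state is a dict: "clock": time; "joints": joint angles; "dq": joint speeds; "joint_efforts": joint torques, N m; "position": TCP position; "ee_rot": TCP orientation; "force": force on the tool from outside, world axes, zero at the start; "ft_torque": the same for the moment, N m; "width": opening from 0.0 (shut) to 1.0 (fully open).
Only numpy, scipy, OpenCV 4.12 (cv2) and the standard library are available. Lean on these libraries where they do the work, as an engineer would, in place of code of your own. Each camera call takes 0.05 s, during which the arm holds its last target.

TASK

Set the four round pastry cutters out on the wooden board in order of size, one standing upright, blue rim up, in the middle of each black mark, with the smallest at the end that has the red button and the largest at the end with the grey one.

Things in the scene. Friction and masses are not known exactly. Their poses are not given: they have to be found in the camera images.
- cutter_28: the smallest of four round pastry cutters: an upright, open steel tube of 28 mm outer diameter, 45 mm high, wall 2 mm, with a thin blue rim round its top edge; weight about 58 g. Origin: on its axis at the lower edge; z points up along the axis. It is round, so it can be gripped across its outside in any direction.
- cutter_38: the second smallest of four round pastry cutters: an upright, open steel tube of 38 mm outer diameter, 45 mm high, wall 2 mm, with a thin blue rim round its top edge; weight about 68 g. Origin: on its axis at the lower edge; z points up along the axis. It is round, so it can be gripped across its outside in any direction.
- cutter_48: the second largest of four round pastry cutters: an upright, open steel tube of 48 mm outer diameter, 45 mm high, wall 2 mm, with a thin blue rim round its top edge; weight about 78 g. Origin: on its axis at the lower edge; z points up along the axis. It is round, so it can be gripped across its outside in any direction.
- cutter_58: the largest of four round pastry cutters: an upright, open steel tube of 58 mm outer diameter, 45 mm high, wall 2 mm, with a thin blue rim round its top edge; weight about 88 g. Origin: on its axis at the lower edge; z points up along the axis. It is round, so it can be gripped across its outside in any direction.
- mark_a: black round mark, 60 mm in diameter, with a small white centre dot, at one end of the row. The four equal marks a, b, c, d lie in this order in a straight row, 68 mm from centre to centre, on a fixed wooden board (330 x 80 mm, 10 mm thick, lying on the table). Origin: centre of the mark's underside, on the board's top (z = 0.010); its top, on which a cutter stands, is 1 mm higher. Its y axis lies along the row, from mark_d to mark_a; z is up.
- mark_b: black round mark, 60 mm in diameter, with a small white centre dot, second of the row, between mark_a and mark_c. The four equal marks a, b, c, d lie in this order in a straight row, 68 mm from centre to centre, on a fixed wooden board (330 x 80 mm, 10 mm thick, lying on the table). Origin: centre of the mark's underside, on the board's top (z = 0.010); its top, on which a cutter stands, is 1 mm higher. Its y axis lies along the row, from mark_d to mark_a; z is up.
- mark_c: black round mark, 60 mm in diameter, with a small white centre dot, third of the row, between mark_b and mark_d. The four equal marks a, b, c, d lie in this order in a straight row, 68 mm from centre to centre, on a fixed wooden board (330 x 80 mm, 10 mm thick, lying on the table). Origin: centre of the mark's underside, on the board's top (z = 0.010); its top, on which a cutter stands, is 1 mm higher. Its y axis lies along the row, from mark_d to mark_a; z is up.
- mark_d: black round mark, 60 mm in diameter, with a small white centre dot, at the other end of the row. The four equal marks a, b, c, d lie in this order in a straight row, 68 mm from centre to centre, on a fixed wooden board (330 x 80 mm, 10 mm thick, lying on the table). Origin: centre of the mark's underside, on the board's top (z = 0.010); its top, on which a cutter stands, is 1 mm higher. Its y axis lies along the row, from mark_d to mark_a; z is up.
- red_end: flat red button, 22 mm in diameter and 2 mm high, set in the board at one end of the row, on the row's line, 46 mm beyond the centre of the last mark; at the board's other end is a like button in grey. Either end may be the red one. Origin: centre of its underside, on the board's top.

How it is judged:
At the end, for the whole second after the job is handed in: From the red button on, the cutters stand in the order 28, 38, 48, 58 mm, each with its axis within 12 mm of its mark's centre, on the mark (lower edge no more than 6 mm above the board), upright within 0.12 rad, and at rest (((horizontal distance between red_end and mark_a below 0.08 m and horizontal distance between cutter_28 and mark_a below 0.012 m and horizontal distance between cutter_38 and mark_b below 0.012 m and horizontal distance between cutter_48 and mark_c below 0.012 m and horizontal distance between cutter_58 and mark_d below 0.012 m) or (horizontal distance between red_end and mark_d below 0.08 m and horizontal distance between cutter_28 and mark_d below 0.012 m and horizontal distance between cutter_38 and mark_c below 0.012 m and horizontal distance between cutter_48 and mark_b below 0.012 m and horizontal distance between cutter_58 and mark_a below 0.012 m)) and z of each of cutter_28, cutter_38, cutter_48, cutter_58 in the frame of mark_a below 0.006 m and angle between each of cutter_28, cutter_38, cutter_48, cutter_58's own z axis and vertical below 0.12 rad and linear speed of each of cutter_28, cutter_38, cutter_48, cutter_58 below 0.02 m/s and angular speed of each of cutter_28, cutter_38, cutter_48, cutter_58 below 0.3 rad/s); the robot touches nothing.
It also fails if it takes over 93 s, if anything falls off the work surface, if the arm or the gripper's body presses on something with over 40 N, if the wrist force passes 120 N, or if a joint passes its speed limit or range.

## Working session

There is one attempt and no reset: what is moved stays moved. The work goes in short steps, Python scripts to look and compute and a tool call to move; the robot and the scene stay as the last step left them, time stands still between calls to the robot, and variables do not carry over. Pictures are saved under pics/ and viewed, and the job is handed in when it is done.

Besides the shell and the picture viewer there is one more tool, called by a JSON object that holds its "fn" and its "kwargs", one argument or row to a line. move_arm: Moves the arm, as the interface text tells. Its arguments: {"type":"object","properties":{"steps":{"type":"string"},"squeeze":{"type":"number"}},"required":["steps"]}

```bash
mkdir -p pics; cat > h.py <<'E'
import numpy as np, cv2
from cell import arm
from scipy.spatial.transform import Rotation as R
def intr(d):
    f=240/np.tan(np.radians(d['vfov'])/2); return f
def ray(d,u,v):
    f=intr(d); K=np.array([[f,0,d['cx']],[0,f,d['cy']],[0,0,1]],float)
    p=cv2.undistortPoints(np.array([[[u,v]]],float),K,np.array([d['k1'],0,0,0.]))[0,0]
    # model: drawn = (1+k1 r^2)*slope
    E=np.array(d['extrinsics']); return E[:3,3],E[:3,:3]@np.array([p[0],-p[1],-1.])
def onplane(d,u,v,z):
    o,r=ray(d,u,v); return o+r*(z-o[2])/r[2]
def depthpt(d,u,v):
    o,r=ray(d,u,v); return o+r*d['z_map'][int(v),int(u)]
E
python3 - <<'E'
from h import *
s=arm.observe(); print(s)
for n in ['side','top','wrist']:
    d=arm.get_image(n); cv2.imwrite(f'pics/{n}0.png',d['img']); print(n,d['vfov'],d['cx'],d['cy'],d['k1'],np.round(d['extrinsics'],3).tolist())
E
```

```text
{'clock': 0.0, 'joints': array([ 1.0114043 ,  0.43523106,  0.02496841,  1.57411921, -0.01160083,
        1.13402553, -0.07507792]), 'dq': array([ 1.67510907e-04, -9.48384615e-05,  6.03608645e-04, -1.01357966e-03,
        5.97384539e-04,  2.58355734e-04, -9.76228328e-04]), 'joint_efforts': array([ 3.70734006e-04, -6.67840576e+01,  9.85935666e-01, -3.14466763e+01,
       -6.02256367e-02,  4.27672255e-02,  4.48821822e-05]), 'position': array([ 0.27538262, -0.56046413,  0.22593137]), 'ee_rot': array([ 0.86731904,  1.39281152, -0.86610716]), 'force': array([-0.22789206,  0.18760741,  0.41892339]), 'ft_torque': array([0.074002  , 0.02241927, 0.04076833]), 'width': 1.0003482586240655}
side 44.66078150155836 321.54712224061706 246.98995946750568 -0.0005638606500204881 [[-0.89, 0.308, -0.335, 0.183], [-0.455, -0.575, 0.68, 0.307], [0.016, 0.758, 0.652, 0.628], [0.0, 0.0, 0.0, 1.0]]
top 48.81053333852547 325.3215267744392 240.36530940600875 -0.05990700700097336 [[-0.009, 0.998, -0.068, 0.43], [-1.0, -0.008, 0.007, -0.3], [0.007, 0.069, 0.998, 0.901], [0.0, 0.0, 0.0, 1.0]]
wrist 70.69981712578493 319.67625442263505 245.89240673714804 -0.050340937515517284 [[0.441, 0.865, 0.241, 0.341], [-0.898, 0.425, 0.116, -0.529], [-0.002, -0.267, 0.964, 0.383], [0.0, 0.0, 0.0, 1.0]]
```

View pics/top0.png

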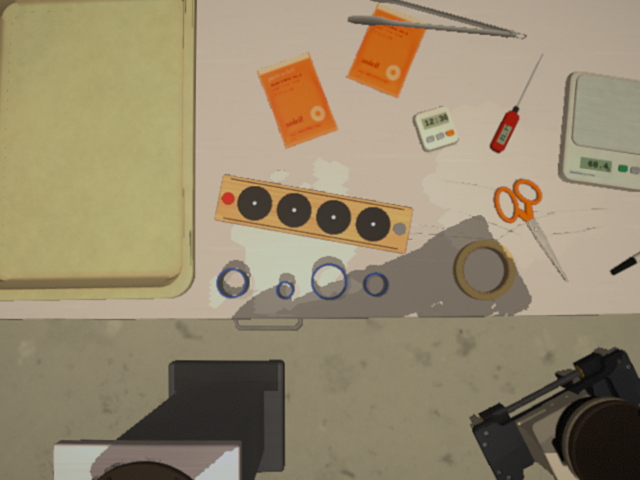

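View pics/side0.png

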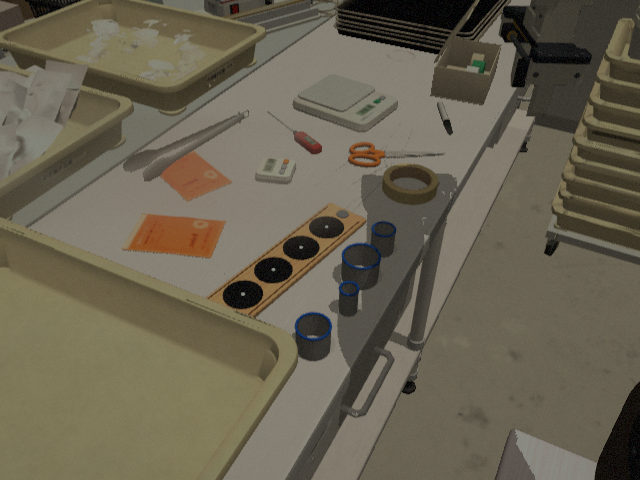

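View pics/wrist0.png

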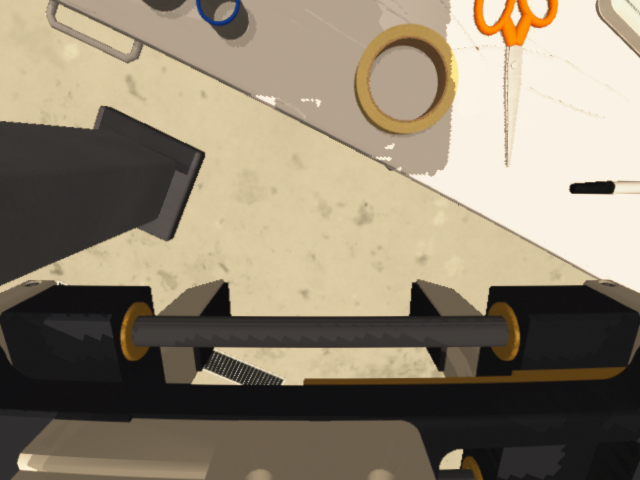

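```bash
cat > m.py <<'E'
from h import *
def blue(d,zt=0.045,amin=30):
    im=d['img'].astype(int); b,g,r=im[...,0],im[...,1],im[...,2]
    m=((b-r>50)&(b-g>40)).astype(np.uint8); m=cv2.morphologyEx(m,cv2.MORPH_CLOSE,np.ones((5,5)))
    out=[]
    for c in cv2.findContours(m,cv2.RETR_EXTERNAL,cv2.CHAIN_APPROX_NONE)[0]:
        if cv2.contourArea(c)<amin: continue
        pts=np.array([onplane(d,*p,zt) for p in c[:,0,:].astype(float)])
        # circle lsq
        A=np.c_[2*pts[:,:2],np.ones(len(pts))]; s=np.linalg.lstsq(A,(pts[:,:2]**2).sum(1),rcond=None)[0]
        rad=np.sqrt(s[2]+s[0]**2+s[1]**2); res=np.std(np.hypot(*(pts[:,:2]-s[:2]).T)-rad)
        out.append((s[0],s[1],2*rad*1e3,res*1e3,*c[:,0].mean(0)))
    return out
def marks(d,roi=None):
    im=d['img']; out=[]
    m=(im.max(2)<75).astype(np.uint8); 
    for c in cv2.findContours(m,cv2.RETR_EXTERNAL,cv2.CHAIN_APPROX_NONE)[0]:
        a=cv2.contourArea(c)
        if a<400: continue
        pts=np.array([onplane(d,*p,0.011) for p in c[:,0,:].astype(float)])
        (e,w,_)=cv2.fitEllipse(c)
        A=np.c_[2*pts[:,:2],np.ones(len(pts))]; s=np.linalg.lstsq(A,(pts[:,:2]**2).sum(1),rcond=None)[0]
        rad=np.sqrt(s[2]+s[0]**2+s[1]**2); res=np.std(np.hypot(*(pts[:,:2]-s[:2]).T)-rad)
        if res<0.004 and .02<rad<.04: out.append((s[0],s[1],2*rad*1e3,res*1e3,*e))
    return out
E
python3 - <<'E'
from m import *
np.set_printoptions(suppress=True,precision=4)
for n in ['top','side','wrist']:
    d=arm.get_image(n); print(n)
    for o in blue(d): print(' rim',np.round(o,4), 'depth z', d['z_map'][int(o[5]),int(o[4])])
    for o in marks(d): print(' mark',np.round(o,4), depthpt(d,o[4],o[5]))
E
```

```text
top
 rim [  0.4213  -0.1532  46.1497   0.4426 231.3415 282.8902] depth z 0.8992801
 mark [  0.5185  -0.3867  54.5068   0.4899 372.7137 223.7934] [ 0.5186 -0.3868  0.0094]
 mark [  0.5309  -0.3197  54.7323   0.4299 333.1056 216.8079] [ 0.5308 -0.3197  0.0118]
 mark [  0.5436  -0.2532  54.4569   0.4521 293.7359 209.7183] [ 0.5431 -0.2533  0.0143]
 mark [  0.556   -0.1861  54.5698   0.458  254.164  202.7811] [ 0.5558 -0.1862  0.012 ]
side
 rim [  0.4201  -0.1541  46.4792   0.4417 312.7865 325.8876] depth z 0.8057103
 mark [  0.4346  -0.1823  42.435    1.4789 313.0155 324.9927] [ 0.43   -0.1735  0.0218]
 mark [  0.5548  -0.1871  57.1751   0.5952 242.3935 294.3112] [ 0.5528 -0.1843  0.0138]
 mark [  0.5424  -0.2539  57.1967   0.7032 272.8073 269.7842] [ 0.5425 -0.254   0.0103]
 mark [  0.5299  -0.3207  56.8286   0.6506 300.5812 247.4219] [ 0.5304 -0.3216  0.0095]
 mark [  0.5172  -0.3871  56.4761   0.7999 326.0683 227.0462] [ 0.5157 -0.384   0.0133]
wrist
 rim [  0.4184  -0.3886  35.5795   1.0884 217.3968  13.7063] depth z 0.33292657
```

```bash
sed -i 's/((b-r>50)&(b-g>40))/((b-r>25)\&(b>1.5*r+8)\&(b>1.4*g))/' m.py
cat > look.py <<'E'
from m import *
import sys
np.set_printoptions(suppress=True,precision=4)
for n in sys.argv[1:]:
    d=arm.get_image(n); print(n)
    for o in blue(d): print(' rim',np.round(o,4))
E
python3 look.py top side wrist
```

```text
top
 rim [  0.4096  -0.2395  26.299    0.6365 284.5745 289.6596]
 rim [  0.4214  -0.1536  46.618    0.4537 231.4634 282.8537]
 rim [  0.4227  -0.3111  55.5982   0.5913 327.3581 276.3986]
side
 rim [  0.42    -0.1537  47.9233   0.5059 312.8065 326.0323]
 rim [  0.4083  -0.2406  28.56     0.5748 348.54   287.96  ]
 rim [  0.4209  -0.3119  57.9049   0.6205 361.1828 255.9247]
 rim [  0.4157  -0.3875  37.0561   0.5821 383.5    229.    ]
wrist
 rim [  0.4179  -0.389   35.0334   1.3221 217.4884  13.6667]
```

```bash
cat > st.py <<'E'
from h import *
import sys
np.set_printoptions(suppress=True,precision=4)
# usage: st.py x y z(tcp) [yaw of jaw axis deg]; prints delta in tool axes
s=arm.observe(); M=R.from_rotvec(s['ee_rot']).as_matrix()
print('t',round(float(s['clock']),2),'pos',s['position'],'w',round(s['width']*92,1),'F',s['force'])
print('axes x',M[:,0],'y',M[:,1],'z',M[:,2]); print('q',s['joints'])
a=[float(v) for v in sys.argv[1:]]
for i in range(0,len(a),3):
    print('to',a[i:i+3],'->',M.T@(np.array(a[i:i+3])-s['position']))
E
python3 st.py 0.409 -0.24 0.12
python3 - <<'E'
from h import *
d=arm.get_image('top')
for u in (20,150,185,189,193): print(u,depthpt(d,u,250))
E
```

```text
t 0.45 pos [ 0.2756 -0.5609  0.2267] w 92.0 F [0.2885 0.6647 0.0774]
axes x [-0.0001  0.0001 -1.    ] y [ 0.8975  0.441  -0.    ] z [ 0.441  -0.8975 -0.0001]
q [ 1.0114  0.4346  0.025   1.5733 -0.0116  1.134  -0.0751]
to [0.409, -0.24, 0.12] -> [ 0.1067  0.2612 -0.2292]
20 [0.47891297 0.21813863 0.00948812]
150 [ 0.47735305 -0.00809597  0.00720463]
185 [ 0.47266876 -0.08887079  0.0875197 ]
189 [ 0.4727182  -0.09461542  0.08564517]
193 [ 0.47288273 -0.09984772  0.08156807]
```

{"fn": "move_arm", "kwargs": {
  "steps": "0.087 0.261 -0.229 -1.113 0;0.087 0.261 -0.229 -1.113 0;0.087 0.261 -0.229 -1.113 0;0.087 0.261 -0.229 -1.113 0;0.087 0.261 -0.229 -1.113 0;0.087 0.261 -0.229 -1.113 0;0.087 0.261 -0.229 -1.113 0;0.087 0.261 -0.229 -1.113 0;0.087 0.261 -0.229 -1.113 0;0.087 0.261 -0.229 -1.113 0",
  "squeeze": 15
}}

```text
clock: 1.33
position: [0.4106, -0.2344, 0.139]
ee_rot: [-0.009, 1.571, 0.013]
force: [-0.6, 0.1, 0.1]
width: 1.0
```

```bash
python3 st.py .409 -.24 .016; python3 look.py wrist
```

```text
t 1.33 pos [ 0.4106 -0.2344  0.139 ] w 92.0 F [-0.6267  0.1405  0.0671]
axes x [ 0.      0.0027 -1.    ] y [-0.0136  0.9999  0.0027] z [0.9999 0.0136 0.    ]
q [ 0.6892  0.3207 -0.3488  2.019   0.1436  0.8262  0.2726]
to [0.409, -0.24, 0.016] -> [ 0.123  -0.0059 -0.0017]
wrist
 rim [  0.424   -0.3128  52.8816   1.5811 333.7518 359.7234]
 rim [  0.4239  -0.3056  46.5683   1.5128 334.     310.402 ]
 rim [  0.411   -0.2395  28.1865   0.2592 319.297  255.3762]
 rim [  0.4228  -0.1539  47.8896   0.1899 337.5309 140.4021]
```

```bash
python3 st.py .4095 -.24 .016; python3 look.py wrist
```

```text
t 1.38 pos [ 0.4098 -0.2375  0.1395] w 92.0 F [-0.5023 -0.7759  0.7957]
axes x [-0.0002  0.0011 -1.    ] y [-0.0052  1.      0.0011] z [ 1.      0.0052 -0.0002]
q [ 0.6914  0.3204 -0.3447  2.0175  0.1437  0.8271  0.2705]
to [0.4095, -0.24, 0.016] -> [ 0.1235 -0.0026 -0.0003]
wrist
 rim [  0.4241  -0.314   51.0615   1.6632 335.5397 357.5556]
 rim [  0.424   -0.3076  50.3245   1.4621 335.7563 307.7983]
 rim [  0.411   -0.2395  28.2098   0.263  320.6893 251.3592]
 rim [  0.4228  -0.1539  47.8509   0.212  337.8205 135.6308]
```

{"fn": "move_arm", "kwargs": {
  "steps": "0.03 0 0.001 0 0;0.06 0 0.001 0 0;0.09 0 0.001 0 0;0.11 0 0.001 0 0;0.124 0 0.001 0 0;0.124 0 0.001 0 0;0.124 0 0.001 0 255;0.124 0 0.001 0 255;0.124 0 0.001 0 255;0.124 0 0.001 0 255"
}}

```text
clock: 2.27
position: [0.4106, -0.241, 0.0168]
ee_rot: [0.001, 1.569, -0.002]
force: [0.4, 0.3, 0.5]
width: 0.759
```

```bash
python3 st.py .5554 -.1866 .14
```

```text
t 2.27 pos [ 0.4106 -0.241   0.0168] w 69.8 F [0.4407 0.3144 0.4774]
axes x [ 0.0018 -0.0012 -1.    ] y [ 0.0019  1.     -0.0012] z [ 1.     -0.0019  0.0018]
q [ 0.6249  0.5145 -0.2709  2.1237  0.2633  0.5322  0.1578]
to [0.5554, -0.1866, 0.14] -> [-0.123   0.0545  0.1449]
```

Fingers close at about 70 mm/s; continue closing.

{"fn": "move_arm", "kwargs": {
  "steps": "0 0 0 0 255;0 0 0 0 255;0 0 0 0 255;0 0 0 0 255;0 0 0 0 255;0 0 0 0 255;0 0 0 0 255;0 0 0 0 255;0 0 0 0 255"
}}

```text
clock: 3.02
position: [0.41, -0.2403, 0.0157]
ee_rot: [0.001, 1.571, -0.001]
force: [-0.2, -0.2, 0.0]
width: 0.31
```

```bash
python3 st.py .5554 -.1866 .11; python3 - <<'E'
from h import *
cv2.imwrite('pics/w1.png',arm.get_image('wrist')['img'])
E
```

```text
t 3.02 pos [ 0.41   -0.2403  0.0157] w 28.5 F [-0.2304 -0.1917  0.0153]
axes x [ 0.0001 -0.     -1.    ] y [ 0.001  1.    -0.   ] z [ 1.     -0.001   0.0001]
q [ 0.6241  0.5164 -0.2708  2.1245  0.2636  0.5316  0.1577]
to [0.5554, -0.1866, 0.11] -> [-0.0942  0.0538  0.1454]
```

View pics/w1.png

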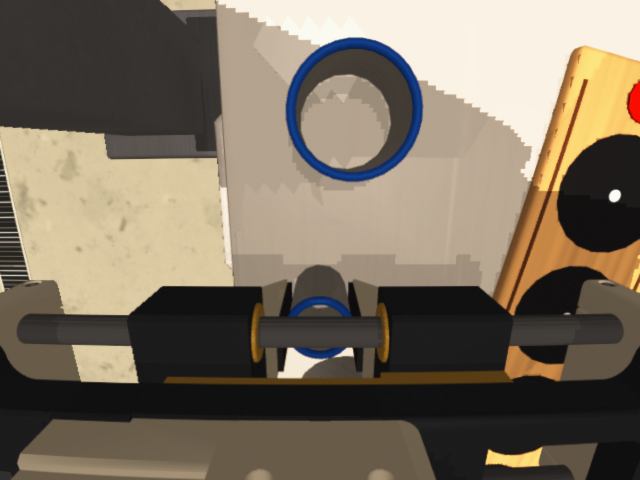

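{"fn": "move_arm", "kwargs": {
  "steps": "0 0 0 0 255;-0.03 0 0 0 255;-0.06 0.01 0.02 0 255;-0.08 0.02 0.05 0 255;-0.08 0.03 0.08 0 255;-0.08 0.04 0.11 0 255;-0.08 0.0535 0.1455 0 255;-0.08 0.0535 0.1455 0 255;-0.08 0.0535 0.1455 0 255;-0.08 0.0535 0.1455 0 255"
}}

```text
clock: 3.9
position: [0.5546, -0.187, 0.0951]
ee_rot: [0.001, 1.573, -0.001]
force: [-1.0, -0.5, 0.0]
width: 0.302
```

```bash
python3 st.py .5554 -.1866 .0275; python3 look.py wrist side
```

```text
t 3.9 pos [ 0.5546 -0.187   0.0951] w 27.8 F [-1.0286 -0.4563  0.0181]
axes x [-0.0017  0.     -1.    ] y [0.0007 1.     0.    ] z [ 1.     -0.0007 -0.0017]
q [ 0.4534  0.5333 -0.3111  1.7966  0.2098  0.8458  0.042 ]
to [0.5554, -0.1866, 0.0275] -> [0.0676 0.0004 0.001 ]
wrist
 rim [  0.5542  -0.242   25.5453   3.3578 318.7525 351.9109]
 rim [  0.5548  -0.2256  35.729    2.9051 319.3534 306.0902]
 rim [  0.4239  -0.1535  48.4051   0.215  113.1422 216.3886]
side
 rim [  0.4202  -0.1539  47.6545   0.5179 312.7692 326.0989]
 rim [  0.4208  -0.312   58.0094   0.6553 361.1935 255.9032]
 rim [  0.4157  -0.3872  37.0226   0.5595 383.4821 229.0714]
```

{"fn": "move_arm", "kwargs": {
  "steps": "0.03 0 0.0005 0 255;0.05 0 0.0005 0 255;0.063 0 0.0005 0 255;0.068 0 0.0005 0 255;0.068 0 0.0005 0 255;0.068 0 0.0005 0 255;0.068 0 0.0005 0 0;0.068 0 0.0005 0 0;0.068 0 0.0005 0 0;0.068 0 0.0005 0 0"
}}

```text
clock: 4.83
position: [0.5562, -0.1871, 0.0281]
ee_rot: [0.001, 1.57, -0.001]
force: [1.1, -0.4, 0.1]
width: 0.542
```

```bash
python3 st.py .4165 -.3885 .11 .417 -.3875 .096
```

```text
t 4.83 pos [ 0.5562 -0.1871  0.0281] w 49.9 F [ 1.0676 -0.4422  0.0694]
axes x [ 0.0007 -0.0003 -1.    ] y [ 0.0011  1.     -0.0003] z [ 1.     -0.0011  0.0007]
q [ 0.4312  0.6222 -0.2832  1.8431  0.2526  0.7106  0.0048]
to [0.4165, -0.3885, 0.11] -> [-0.0819 -0.2016 -0.1394]
to [0.417, -0.3875, 0.096] -> [-0.0679 -0.2006 -0.1389]
```

{"fn": "move_arm", "kwargs": {
  "steps": "-0.035 0 0 0 0;-0.07 0 0 0 0;-0.09 -0.03 -0.02 0 0;-0.09 -0.062 -0.042 0 0;-0.09 -0.095 -0.065 0 0;-0.09 -0.128 -0.089 0 0;-0.09 -0.16 -0.112 0 0;-0.09 -0.185 -0.129 0 0;-0.09 -0.2005 -0.1395 0 0;-0.09 -0.2005 -0.1395 0 0"
}}

```text
clock: 5.67
position: [0.4123, -0.3923, 0.1177]
ee_rot: [0.005, 1.573, -0.008]
force: [-0.3, -0.7, 0.4]
width: 1.006
```

```bash
python3 st.py .4165 -.3875 .016; python3 look.py wrist side top;python3 - <<'E'
from h import *
cv2.imwrite('pics/s2.png',arm.get_image('side')['img'])
E
```

```text
t 5.67 pos [ 0.4123 -0.3923  0.1177] w 92.5 F [-0.3289 -0.6625  0.4214]
axes x [-0.0018 -0.0024 -1.    ] y [ 0.0084  1.     -0.0024] z [ 1.     -0.0084 -0.0018]
q [ 0.8767  0.4792 -0.2927  1.8198  0.1792  0.8682  0.4905]
to [0.4165, -0.3875, 0.016] -> [0.1017 0.0051 0.0044]
wrist
 rim [  0.4188  -0.3873  38.1763   0.2167 328.4667 249.96  ]
 rim [  0.4242  -0.312   57.7573   0.1917 336.2918 137.856 ]
side
 rim [  0.4199  -0.1539  48.2146   0.5251 312.8387 325.9677]
 rim [  0.5601  -0.1967  28.4322   0.6089 241.2653 272.0408]
 rim [  0.4212  -0.3121  57.5096   0.6485 361.172  255.8065]
 rim [  0.4157  -0.3873  36.6968   0.5764 383.4821 229.0536]
top
 rim [  0.4214  -0.1536  46.618    0.4537 231.4634 282.8537]
 rim [  0.5564  -0.1853  28.1672   0.4941 251.02   199.58  ]
```

View pics/s2.png

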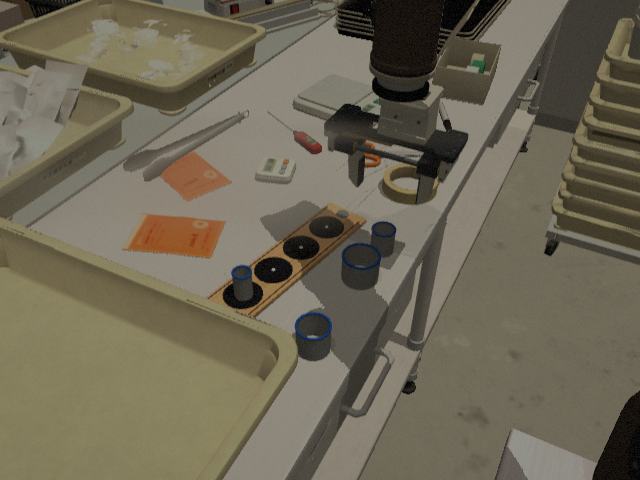

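{"fn": "move_arm", "kwargs": {
  "steps": "0 0 0 0 85;0.03 0 0 0 85;0.06 0 0 0 85;0.085 0 0 0 85;0.102 0 0 0 85;0.102 0 0 0 85;0.102 0 0 0 255;0.102 0 0 0 255;0.102 0 0 0 255;0.102 0 0 0 255"
}}

```text
clock: 6.7
position: [0.4172, -0.3878, 0.0172]
ee_rot: [-0.001, 1.569, -0.002]
force: [1.4, 0.4, 0.5]
width: 0.427
```

{"fn": "move_arm", "kwargs": {
  "steps": "0 0 0 0 255;0 0 0 0 255;0 0 0 0 255;0 0 0 0 255"
}}

```text
clock: 7.03
position: [0.4172, -0.3879, 0.017]
ee_rot: [-0.0, 1.569, -0.002]
force: [-0.9, 1.2, 7.6]
width: 0.41
```

```bash
python3 st.py .543 -.2535 .0278
```

```text
t 7.03 pos [ 0.4172 -0.3879  0.017 ] w 37.7 F [-0.8959  1.1946  7.6193]
axes x [ 0.002  -0.0015 -1.    ] y [ 0.0012  1.     -0.0014] z [ 1.     -0.0012  0.002 ]
q [ 0.8376  0.6148 -0.257   1.8961  0.242   0.6581  0.4324]
to [0.543, -0.2535, 0.0278] -> [-0.0107  0.1345  0.1257]
```

{"fn": "move_arm", "kwargs": {
  "steps": "-0.035 0 0 0 255;-0.07 0 0 0 255;-0.08 0.015 0.02 0 255;-0.08 0.04 0.045 0 255;-0.08 0.065 0.068 0 255;-0.08 0.09 0.09 0 255;-0.08 0.115 0.11 0 255;-0.08 0.134 0.1262 0 255;-0.08 0.134 0.1262 0 255;-0.08 0.134 0.1262 0 255"
}}

```text
clock: 7.87
position: [0.5437, -0.2516, 0.0961]
ee_rot: [-0.002, 1.57, 0.002]
force: [0.6, -0.1, 0.0]
width: 0.412
```

{"fn": "move_arm", "kwargs": {
  "steps": "0.03 0 0 0 255;0.05 0 0 0 255;0.063 0 0 0 255;0.068 0 0 0 255;0.068 0 0 0 255;0.068 0 0 0 255;0.068 0 0 0 0;0.068 0 0 0 0;0.068 0 0 0 0;0.068 0 0 0 0"
}}

```text
clock: 8.7
position: [0.5427, -0.2537, 0.028]
ee_rot: [0.001, 1.57, -0.001]
force: [0.3, 0.0, 0.8]
width: 0.653
```

```bash
python3 st.py .4207 -.1537 .11
```

```text
t 8.7 pos [ 0.5427 -0.2537  0.028 ] w 60.1 F [0.2774 0.0125 0.8385]
axes x [ 0.0004 -0.0003 -1.    ] y [ 0.0013  1.     -0.0003] z [ 1.     -0.0013  0.0004]
q [ 0.5359  0.6357 -0.2723  1.812   0.2431  0.726   0.1303]
to [0.4207, -0.1537, 0.11] -> [-0.0821  0.0998 -0.1221]
```

{"fn": "move_arm", "kwargs": {
  "steps": "-0.035 0 0 0 0;-0.07 0 0 0 0;-0.09 0.015 -0.02 0 0;-0.09 0.035 -0.042 0 0;-0.09 0.055 -0.065 0 0;-0.09 0.075 -0.09 0 0;-0.09 0.09 -0.11 0 0;-0.09 0.0997 -0.122 0 0;-0.09 0.0997 -0.122 0 0;-0.09 0.0997 -0.122 0 0"
}}

```text
clock: 9.53
position: [0.4207, -0.1536, 0.1182]
ee_rot: [-0.0, 1.57, -0.001]
force: [0.9, -0.2, -0.5]
width: 0.997
```

```bash
python3 st.py .4207 -.1537 .016; python3 look.py wrist side top;python3 - <<'E'
from h import *
cv2.imwrite('pics/w3.png',arm.get_image('wrist')['img'])
E
```

```text
t 9.53 pos [ 0.4207 -0.1536  0.1182] w 91.7 F [ 0.9313 -0.1978 -0.5176]
axes x [ 0.0008 -0.0007 -1.    ] y [ 0.0002  1.     -0.0007] z [ 1.     -0.0002  0.0008]
q [ 0.5237  0.315  -0.3588  2.0982  0.1606  0.7529  0.0635]
to [0.4207, -0.1537, 0.016] -> [ 0.1022 -0.0001 -0.0001]
wrist
 rim [  0.4229  -0.1531  47.9427   0.2294 321.8021 255.7433]
side
 rim [  0.42    -0.1535  47.5705   0.4323 312.7692 326.2527]
 rim [  0.5601  -0.1969  27.4777   0.5866 241.4167 272.0625]
top
 rim [  0.4228  -0.3111  55.4872   0.5107 329.2708 281.1667]
 rim [  0.5426  -0.2533  38.7118   0.438  292.7313 207.7164]
 rim [  0.5562  -0.1852  26.9541   0.4575 250.8511 199.7234]
```

View pics/w3.png

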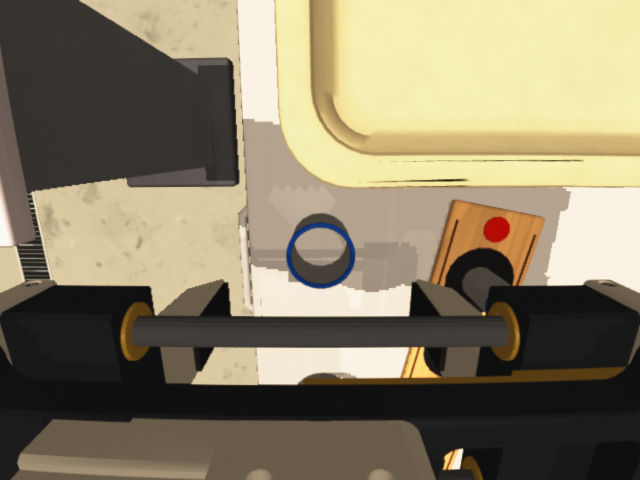

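{"fn": "move_arm", "kwargs": {
  "steps": "0 0 0 0 60;0.03 0 0 0 60;0.06 0 0 0 60;0.085 0 0 0 60;0.098 0 0 0 60;0.098 0 0 0 60;0.098 0 0 0 255;0.098 0 0 0 255;0.098 0 0 0 255;0.098 0 0 0 255"
}}

```text
clock: 10.57
position: [0.4216, -0.1539, 0.0207]
ee_rot: [0.0, 1.569, -0.002]
force: [0.1, -0.0, 0.7]
width: 0.523
```

{"fn": "move_arm", "kwargs": {
  "steps": "0 0 0 0 255;0 0 0 0 255;0 0 0 0 255;0 0 0 0 255"
}}

```text
clock: 10.9
position: [0.4216, -0.154, 0.0207]
ee_rot: [0.0, 1.569, -0.002]
force: [-0.4, -0.2, 6.7]
width: 0.509
```

```bash
python3 st.py .5304 -.3202 .0318
```

```text
t 10.9 pos [ 0.4216 -0.154   0.0207] w 46.8 F [-0.3587 -0.1971  6.6644]
axes x [ 0.002  -0.0008 -1.    ] y [ 0.0012  1.     -0.0008] z [ 1.     -0.0012  0.002 ]
q [ 0.4552  0.4805 -0.2888  2.1842  0.275   0.5079 -0.0451]
to [0.5304, -0.3202, 0.0318] -> [-0.0108 -0.1661  0.109 ]
```

{"fn": "move_arm", "kwargs": {
  "steps": "-0.035 0 0 0 255;-0.07 0 0 0 255;-0.085 -0.02 0.015 0 255;-0.085 -0.05 0.034 0 255;-0.085 -0.08 0.054 0 255;-0.085 -0.11 0.073 0 255;-0.085 -0.14 0.092 0 255;-0.085 -0.1665 0.1097 0 255;-0.085 -0.1665 0.1097 0 255;-0.085 -0.1665 0.1097 0 255"
}}

```text
clock: 11.73
position: [0.5303, -0.3219, 0.1044]
ee_rot: [0.003, 1.571, -0.003]
force: [-0.2, 0.9, -0.9]
width: 0.508
```

{"fn": "move_arm", "kwargs": {
  "steps": "0.03 0 0 0 255;0.05 0 0 0 255;0.065 0 0 0 255;0.073 0 0 0 255;0.073 0 0 0 255;0.073 0 0 0 255;0.073 0 0 0 0;0.073 0 0 0 0;0.073 0 0 0 0;0.073 0 0 0 0"
}}

```text
clock: 12.57
position: [0.5305, -0.3203, 0.0323]
ee_rot: [0.001, 1.57, -0.001]
force: [-0.1, -0.2, -0.1]
width: 0.754
```

```bash
python3 st.py .4218 -.3115 .11
```

```text
t 12.57 pos [ 0.5305 -0.3203  0.0323] w 69.4 F [-0.123  -0.2186 -0.0707]
axes x [ 0.0007 -0.0004 -1.    ] y [ 0.0011  1.     -0.0004] z [ 1.     -0.0011  0.0007]
q [ 0.6424  0.6551 -0.2745  1.7557  0.2414  0.763   0.2456]
to [0.4218, -0.3115, 0.11] -> [-0.0778  0.0087 -0.1086]
```

{"fn": "move_arm", "kwargs": {
  "steps": "-0.035 0 0 0 0;-0.07 0 0 0 0;-0.09 0 -0.02 0 0;-0.09 0.003 -0.05 0 0;-0.09 0.006 -0.08 0 0;-0.09 0.0087 -0.1 0 0;-0.09 0.0087 -0.1086 0 0;-0.09 0.0087 -0.1086 0 0;-0.09 0.0087 -0.1086 0 0"
}}

```text
clock: 13.32
position: [0.4225, -0.3118, 0.1222]
ee_rot: [0.001, 1.569, -0.002]
force: [-0.0, -0.5, 0.6]
width: 1.003
```

```bash
python3 st.py .4218 -.3115 .016; python3 look.py wrist
```

```text
t 13.32 pos [ 0.4225 -0.3118  0.1222] w 92.2 F [-0.047  -0.5184  0.5549]
axes x [ 0.0013 -0.0006 -1.    ] y [ 0.0015  1.     -0.0006] z [ 1.     -0.0015  0.0013]
q [ 0.7806  0.4148 -0.3244  1.9208  0.1746  0.8316  0.3625]
to [0.4218, -0.3115, 0.016] -> [ 0.1062  0.0004 -0.0008]
wrist
 rim [  0.5409  -0.3402  15.2306   1.9973 476.6364 296.0182]
 rim [  0.5352  -0.3223  47.6185   1.6594 471.811  257.811 ]
 rim [  0.4242  -0.3113  57.7378   0.2637 321.1126 253.5586]
 rim [  0.5474  -0.2554  40.4101   0.2699 499.2606 176.5879]
 rim [  0.5618  -0.1854  30.2169   0.2741 533.1691  67.7647]
```

Consistent with my estimate (wrist has its usual +2.4 mm x bias). Descend and grip.

{"fn": "move_arm", "kwargs": {
  "steps": "0 0 0 0 25;0.03 0 0 0 25;0.06 0 0 0 25;0.09 0 0 0 25;0.106 0 0 0 25;0.106 0 0 0 25;0.106 0 0 0 255;0.106 0 0 0 255;0.106 0 0 0 255;0.106 0 0 0 255"
}}

```text
clock: 14.2
position: [0.4226, -0.312, 0.017]
ee_rot: [-0.0, 1.569, -0.002]
force: [-0.3, 0.1, -0.1]
width: 0.66
```

{"fn": "move_arm", "kwargs": {
  "steps": "0 0 0 0 255;0 0 0 0 255;0 0 0 0 255;0 0 0 0 255"
}}

```text
clock: 14.53
position: [0.4226, -0.312, 0.0169]
ee_rot: [-0.0, 1.569, -0.002]
force: [-0.6, -0.0, 8.3]
width: 0.618
```

```bash
python3 st.py .5179 -.3869 .028
```

```text
t 14.53 pos [ 0.4226 -0.312   0.0169] w 56.8 F [-0.6396 -0.0213  8.3196]
axes x [ 0.0021 -0.0014 -1.    ] y [ 0.0012  1.     -0.0014] z [ 1.     -0.0012  0.0021]
q [ 0.7337  0.5671 -0.271   2.0056  0.2585  0.5987  0.2877]
to [0.5179, -0.3869, 0.028] -> [-0.0108 -0.0748  0.0954]
```

{"fn": "move_arm", "kwargs": {
  "steps": "-0.035 0 0 0 255;-0.07 0 0 0 255;-0.085 -0.01 0.015 0 255;-0.085 -0.03 0.04 0 255;-0.085 -0.05 0.065 0 255;-0.085 -0.068 0.087 0 255;-0.085 -0.0754 0.0961 0 255;-0.085 -0.0754 0.0961 0 255;-0.085 -0.0754 0.0961 0 255;-0.085 -0.0754 0.0961 0 255"
}}

```text
clock: 15.37
position: [0.5166, -0.3861, 0.1004]
ee_rot: [0.001, 1.572, -0.0]
force: [-0.6, 0.2, -1.2]
width: 0.624
```

{"fn": "move_arm", "kwargs": {
  "steps": "0.03 0 0 0 255;0.05 0 0 0 255;0.065 0 0 0 255;0.073 0 0 0 255;0.073 0 0 0 255;0.073 0 0 0 255;0.073 0 0 0 0;0.073 0 0 0 0;0.073 0 0 0 0;0.073 0 0 0 0"
}}

```text
clock: 16.2
position: [0.5179, -0.3871, 0.0283]
ee_rot: [0.0, 1.57, -0.001]
force: [0.6, 0.4, 0.4]
width: 0.858
```

{"fn": "move_arm", "kwargs": {
  "steps": "0 0 0 0 0;-0.03 0 0 0 0;-0.06 0 0 0 0;-0.09 0 0 0 0;-0.12 0 -0.02 0 0;-0.13 0 -0.05 0 0;-0.13 -0.03 -0.08 0 0;-0.13 -0.06 -0.1 0 0;-0.13 -0.09 -0.12 0 0;-0.13 -0.12 -0.12 0 0"
}}

```text
clock: 17.03
position: [0.3922, -0.5095, 0.1583]
ee_rot: [0.003, 1.574, -0.005]
force: [-1.1, -0.6, 0.3]
width: 0.996
```

```bash
sed -i 's/blue(d)/blue(d,0.056)/' look.py; python3 st.py; python3 look.py top side; python3 - <<'E'
from m import *
cv2.imwrite('pics/s4.png',arm.get_image('side')['img'])
d=arm.get_image('top');cv2.imwrite('pics/t4.png',d['img'])
E
```

```text
t 17.03 pos [ 0.3922 -0.5095  0.1583] w 91.7 F [-1.096  -0.6281  0.2582]
axes x [-0.003  -0.0013 -1.    ] y [ 0.0051  1.     -0.0013] z [ 1.     -0.0051 -0.003 ]
q [ 1.0152  0.5424 -0.2805  1.5884  0.1704  1.0358  0.6805]
top
 rim [  0.5162  -0.3851  56.6841   0.5451 374.44   222.48  ]
 rim [  0.5286  -0.3185  47.8133   0.5351 332.9762 215.0476]
 rim [  0.541   -0.2539  38.0321   0.4478 292.7313 207.7463]
 rim [  0.5547  -0.1867  27.8689   0.4783 251.     199.58  ]
side
 rim [  0.5529  -0.1873  27.7699   0.5891 241.2857 272.0408]
 rim [  0.5391  -0.2545  37.4768   0.5523 273.9032 248.0484]
 rim [  0.5276  -0.3194  45.7206   1.1717 301.4947 230.1579]
```

View pics/s4.png

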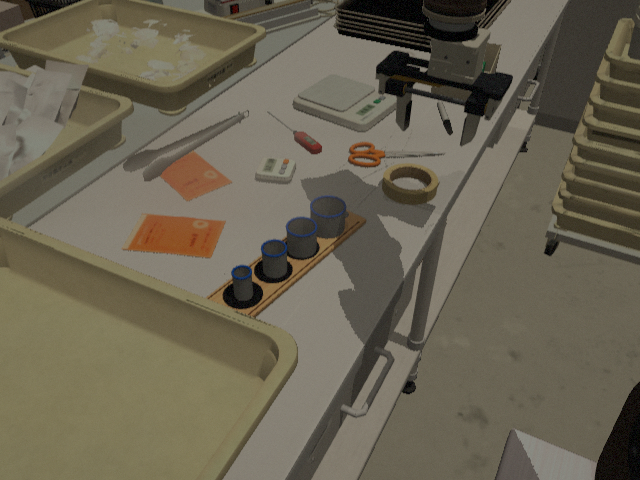

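View pics/t4.png

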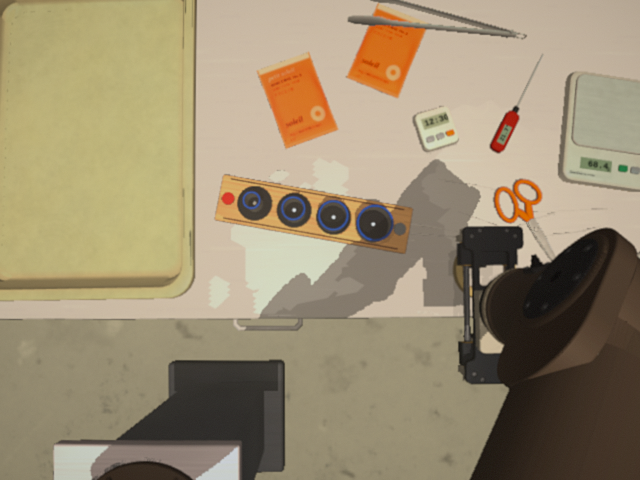

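All four stand upright on their marks in order, with 28 mm at the red button (228,199) and 58 mm at the grey one (400,229). The axes are within about 2 mm of the mark centres and the gripper is clear. I'll let the arm settle and hand in.

{"fn": "move_arm", "kwargs": {
  "steps": "0 0 0 0 0;0 0 0 0 0;0 0 0 0 0;0 0 0 0 0;0 0 0 0 0;0 0 0 0 0"
}}

```text
clock: 17.73
position: [0.3977, -0.5065, 0.1578]
ee_rot: [0.0, 1.571, -0.0]
force: [-0.2, -0.8, -0.3]
width: 1.0
```

```bash
python3 look.py top; python3 st.py; python3 -c "
from cell import arm; print(arm.sign_off())"
```

```text
top
 rim [  0.5162  -0.3854  55.1503   1.0189 374.3404 222.5213]
 rim [  0.5286  -0.3185  47.8133   0.5351 332.9762 215.0476]
 rim [  0.541   -0.2539  38.0321   0.4478 292.7313 207.7463]
 rim [  0.5547  -0.1868  27.8053   0.4877 251.02   199.58  ]
t 17.78 pos [ 0.3977 -0.5066  0.1578] w 91.9 F [-0.4594 -0.2293 -0.4064]
axes x [ 0.     -0.0001 -1.    ] y [ 0.0008  1.     -0.0001] z [ 1.     -0.0008  0.    ]
q [ 1.0097  0.5444 -0.2839  1.5867  0.1697  1.0346  0.6771]
the job is handed in; nothing more can be done
None
```

I set the four cutters on the marks in the order 28, 38, 48, 58 mm from the red button and handed the job in at about 18 s; sign-off gives no verdict.

- **Position:** in the last top picture, all four rims lay within about 2.5 mm of the mark centres measured at the start (averaged over the top and side views). The limit is 12 mm.
- **Upright and at rest:** the cutters looked upright in the last pictures. Between two top pictures 0.7 s apart, three rims stayed put. The 58 mm one differed by 0.3 mm, with a noisier fit. I did not measure tilt or speed directly.
- **Gripper:** it was open and clear of everything, at a TCP height of 0.158 m.
- **Disagreements:**
  - The wrist camera read x about 2 mm higher than the average of the other two.
  - The side view read x about 1–2 mm lower than the top view, and in the last look its colour mask missed the 58 mm rim, so only the top view measured that cutter's final position.

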